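# Repack the drill kit into its inserts

### The job

The four loose parts of the drill kit - battery pack, hole saw, drill chuck and bit case - lie about on the storeroom bench among four black inserts with yellow-floored cut-outs. Put each part upright into the insert whose cut-out has its shape and size, so that it sits flat on the yellow floor. Lower each part into place, do not drop it, and leave all four standing in their own cut-outs.

Things in the scene. Friction and masses are not known exactly. Their poses are not given: they have to be found in the camera images.
- battery: Loose grey rectangular power-tool battery pack, about 0.3 to 0.55 kg: body 74 (own x) x 48 (own y) x 40 mm high, with a narrower black terminal block on top (54 x 32 mm, centre shifted 6 mm to +x, reaching 52 mm; brass strips on it reach 55 mm). Stands upright at the start. Origin: centre of the underside; z up. Grip it across y, 48 mm wide.
- holesaw: Loose steel hole saw, a plain round cup standing closed end up, diameter 54 mm, 46 mm high, with a small stub on top (diameter 24 mm to 52 mm, then diameter 11 mm to 60 mm). About 0.2 to 0.35 kg. Origin: centre of the underside; z up along the axis. Round, so any yaw will do.
- chuck: Loose drill chuck standing upright: black ribbed sleeve, diameter 38 mm, 44 mm high, with a steel cone on top that tapers from 34 to 20 mm diameter at 62 mm. The smaller of the two round parts. About 0.2 to 0.37 kg. Origin: centre of the underside; z up along the axis. Round, so any yaw will do.
- bitcase: Loose slim rectangular bit case: 92 (own x) x 32 (own y) x 42 mm high, black lower half, grey lid. About 0.15 to 0.26 kg. Stands upright at the start. Origin: centre of the underside; z up. Grip it across y, 32 mm wide.
- battery_insert: Fixed rigid storage insert lying flat on the bench, 126 (own x) x 82 (own y) x 12 mm high: black top layer 6 mm thick over a yellow base 6 mm thick, so the yellow floor of the cut-out is 6 mm above the bench. Origin: centre of its underside, which is also the centre of the cut-out; z up. Cut-out: broad rectangle 88 (along own x) x 62 mm (along own y), 6 mm deep, for the battery pack with its x along this x, either way round.
- holesaw_insert: Fixed rigid storage insert lying flat on the bench, 126 (own x) x 82 (own y) x 12 mm high: black top layer 6 mm thick over a yellow base 6 mm thick, so the yellow floor of the cut-out is 6 mm above the bench. Origin: centre of its underside, which is also the centre of the cut-out; z up. Cut-out: the larger circle, diameter 68 mm, 6 mm deep, for the hole saw.
- chuck_insert: Fixed rigid storage insert lying flat on the bench, 126 (own x) x 82 (own y) x 12 mm high: black top layer 6 mm thick over a yellow base 6 mm thick, so the yellow floor of the cut-out is 6 mm above the bench. Origin: centre of its underside, which is also the centre of the cut-out; z up. Cut-out: the smaller circle, diameter 52 mm, 6 mm deep, for the drill chuck.
- bitcase_insert: Fixed rigid storage insert lying flat on the bench, 126 (own x) x 82 (own y) x 12 mm high: black top layer 6 mm thick over a yellow base 6 mm thick, so the yellow floor of the cut-out is 6 mm above the bench. Origin: centre of its underside, which is also the centre of the cut-out; z up. Cut-out: slim rectangle 106 (along own x) x 46 mm (along own y), 6 mm deep, for the bit case with its x along this x, either way round.

How it is judged:
By the outcome, as a careful person would: the job done as asked, in the order asked, and still so for the second after the job is handed in, with the robot touching nothing.
It also fails if it takes over 106 s, if anything falls off the work surface, if the arm or the gripper's body presses on something with over 40 N, if the wrist force passes 120 N, or if a joint passes its speed limit or range.

### The arm

A 6-joint arm with a two-finger parallel gripper is mounted at the origin on the work surface. World frame = base frame: x ahead of the robot, y to its left, z up, the work surface at z = 0. Lengths are in m, angles in rad, forces in N, time in s.
With the tool pointing down it reaches from about 0.25 to 0.725 m from the base axis. Payload 9.7 kg.
Tool frame: the origin (TCP) lies midway between the tips of the shut fingers; the grasp point (between the pads) lies 19 mm behind it; z points along the fingers, y is the line along which they close (so a half turn about z gives the same grasp; the last joint's range is limited). The gripper opens to 85 mm and grips with 20 to 120 N. Pads are 22 mm wide; open, the fingers measure 114 mm over their backs; the gripper's body (76 mm by 85 mm) begins 54 mm behind the grasp point. The pads swing forward as they close: fully open they stand 13 mm farther back than shut.
Start: joints at [1.147, 0.087, 0.176, 1.66, 0, 1.571], TCP at [0.226, 0.501, 0.231] pointing down, gripper open.
Joint ranges: [-3.13, 3.13], [-0.85, 1.81], [-1.15, 1.24], [-2.2, 2.28], [-1.44, 1.52], [-3.14, 3.14]. Speed limits (rad/s): [2.22, 2.22, 2.57, 3.14, 3.14, 3.14].

### API

Orientations are given as a unit quaternion [x, y, z, w].
In Python, from rig import readout, imaging, ticket gives the robot as it stands.
- The arm moves only by the tool servo_tool, never from a script. Its argument "rows" is a list of rows, each an object of numbers: "ax", "ay", "az": the turn, a rotation vector about the tool's x, y, z in units of 360 degrees (1.0 is 360 degrees); "tx", "ty", "tz": the shift along the tool's x, y, z in units of 100 mm (1.0 is 100 mm); "jaw": the gripper command: -1 is fully open, 1 is shut, values between are in proportion. In form: [{"ax": .., "ay": .., "az": .., "tx": .., "ty": .., "tz": .., "jaw": ..}, ...]. A call has 1 to 10 rows; each row is the pose to reach, as a shift and turn from the pose commanded when the call began, along the tool's axes at that moment, turning the shorter way round; what a row does not reach only later rows make up. A row lasts 1/12 s, in which the tool goes at most 41.7 mm and 7.16 degrees, less where a joint would pass 70% of its speed; a pose out of reach is approached as far as the arm can. A call with a number of a shift or a turn outside -1 to 1 is refused whole. A call with a gripper value outside its range is refused whole. The fingers move at their own pace and stop on an object; "newtons" is the grip in N (left out, the last holds). Time passes only in rows, so rows that repeat a pose let the fingers close. It gives the time, the measured TCP pose, the force, the opening and the grip force at its end, in the units of the state.
- readout.get_state(): the state, without advancing time (a new reading comes with each control period).
- imaging.read_camera(name): name is "scene" or "top" or "wrist"; returns the picture (480x640x3 uint8, blue, green, red); there is no depth.
- imaging.camera_info(name): a dict with "intrinsics" (3x3 intrinsics, pixels), "xyz" and "orientation" of the camera in the world. Camera axes: x right, y down, z forward; pixel columns grow to the right and rows downward; lengths in m; the calibration is good to about 2 mm. A picture is of the moment at which its call begins: read the wrist's pose just before it. camera_info takes no time and is no camera call; for the wrist camera it gives the pose at the moment of the call.
- ticket.close_job(): hands the job in; it is judged then, once.
The state is a dict: "t": time; "joint_pos": joint angles; "joint_velocities": joint speeds; "effort": joint torques, N m; "position": TCP position; "orientation": TCP orientation; "contact_force": force on the tool from outside, world axes, zero at the start; "wrist_torque": the same for the moment, N m; "grip_width": opening from 0.0 (shut) to 1.0 (fully open); "gripper_force": force on a finger pad.
Only numpy, scipy, OpenCV 4.12 (cv2) and the standard library are available. Lean on these libraries where they do the work, as an engineer would, in place of code of your own. Each camera call takes 0.05 s, during which the arm holds its last target. There are 200 camera calls.

## Working session

There is one attempt and no reset: what is moved stays moved. The work goes in short steps, Python scripts to look and compute and a tool call to move; the robot and the scene stay as the last step left them, time stands still between calls to the robot, and variables do not carry over. Pictures are saved under pics/ and viewed, at most 14 in all, crops included, and the job is handed in when it is done.

Besides the shell and the picture viewer there is one more tool, called by a JSON object that holds its "method" and its "body", one argument or row to a line. servo_tool: Moves the arm, as the interface text tells. Shifts and turns lie within -1 to 1; 1 stands for 100 mm of shift or 360 degrees of turn. Its arguments: {"type":"object","properties":{"rows":{"type":"array"},"newtons":{"type":"number"}},"required":["rows"]}

```bash
mkdir -p pics && ls && python3 - <<'E'
from rig import readout, imaging
import cv2
s=readout.get_state();print(s)
for n in ("top","scene"):
    cv2.imwrite(f"pics/{n}0.png",imaging.read_camera(n));print(n,imaging.camera_info(n))
print(imaging.camera_info("wrist"))
E
```

```text
pics
{'t': 0.0, 'joint_pos': array([ 1.14697095e+00,  8.74500679e-02,  1.75119995e-01,  1.65979604e+00,
       -1.34727587e-05,  1.57076808e+00]), 'joint_velocities': array([-0.00088755,  0.00134348, -0.00033572, -0.00090048,  0.00062993,
        0.00152334]), 'effort': array([ 2.48256540e-03, -5.20385563e+01,  4.64808798e+01,  1.60274404e-02,
        1.62585047e-04,  3.78372150e-06]), 'position': array([0.22609529, 0.50112317, 0.23058132]), 'orientation': array([ 2.10316328e-01,  9.77633162e-01, -6.51432359e-04, -1.33270097e-04]), 'contact_force': array([-0.26890448, -0.83061595,  0.45587326]), 'wrist_torque': array([ 0.00936665,  0.004317  , -0.01896934]), 'gripper_force': 0.0, 'grip_width': 0.9976164477104956}
top {'intrinsics': array([[521.03541043,   0.        , 321.48591375],
       [  0.        , 521.03541043, 232.88052225],
       [  0.        ,   0.        ,   1.        ]]), 'xyz': array([3.92266013e-01, 2.57358040e-04, 1.18807794e+00]), 'orientation': array([-0.69642796,  0.71508194, -0.04109456,  0.04423969])}
scene {'intrinsics': array([[513.49789828,   0.        , 319.66486291],
       [  0.        , 513.49789828, 247.65571313],
       [  0.        ,   0.        ,   1.        ]]), 'xyz': array([ 1.29199509, -0.41607388,  0.61202378]), 'orientation': array([ 0.75243066,  0.44486144, -0.25727202, -0.41201639])}
{'intrinsics': array([[354.12939586,   0.        , 318.82436337],
       [  0.        , 354.12939586, 238.4248888 ],
       [  0.        ,   0.        ,   1.        ]]), 'xyz': array([0.15102413, 0.53473012, 0.37338025]), 'orientation': array([0.82894206, 0.53563705, 0.08639249, 0.13595717])}
```

View pics/top0.png

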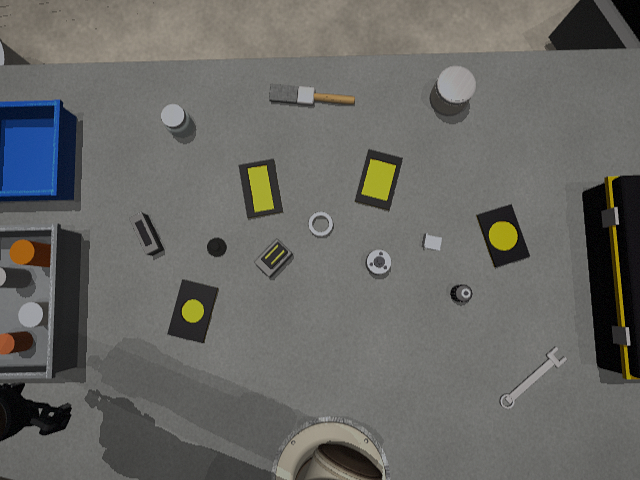

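The top view shows the bit-case insert at (261,188), battery insert (380,180), larger circle (503,236) and smaller circle (193,311). The bit case is at (149,234), battery (274,258), hole saw (378,263) and chuck (461,294).

```bash
cat > h.py <<'E'
import numpy as np, cv2
from scipy.spatial.transform import Rotation as R
from rig import readout, imaging
def rays(info,px,z):
    K,c,r=info["intrinsics"],np.array(info["xyz"]),R.from_quat(info["orientation"])
    px=np.atleast_2d(np.asarray(px,float))
    d=r.apply(np.c_[px,np.ones(len(px))]@np.linalg.inv(K).T)
    return c+d*((z-c[2])/d[:,2])[:,None]
def project(info,P):
    p=R.from_quat(info["orientation"]).inv().apply(np.atleast_2d(P)-info["xyz"])@info["intrinsics"].T
    return p[:,:2]/p[:,2:]
def blobs(mask,amin=60):
    cs,_=cv2.findContours(mask.astype(np.uint8),cv2.RETR_EXTERNAL,cv2.CHAIN_APPROX_NONE)
    return [c[:,0,:] for c in cs if cv2.contourArea(c)>amin]
def rect(info,c,z):
    """centre, long side, short side (mm), yaw of long side (deg) of a contour on plane z"""
    P=rays(info,c,z)[:,:2]
    (x,y),_,_=q=cv2.minAreaRect((P*1000).astype(np.float32))
    b=cv2.boxPoints(q);e=[b[1]-b[0],b[2]-b[1]];e.sort(key=np.linalg.norm)
    return x,y,np.linalg.norm(e[1]),np.linalg.norm(e[0]),np.degrees(np.arctan2(e[1][1],e[1][0]))%180
E
python3 - <<'E'
from h import *
im=cv2.imread("pics/top0.png");info=imaging.camera_info("top")
hsv=cv2.cvtColor(im,cv2.COLOR_BGR2HSV)
y=(hsv[...,0]>22)&(hsv[...,0]<36)&(hsv[...,1]>150)&(hsv[...,2]>120)
for c in blobs(y):
    m=cv2.moments(c.reshape(-1,1,2));print("Y",c.mean(0).round(),np.round(rect(info,c,.006),1),"fill",)
k=(hsv[...,2]<60)
for c in blobs(k|y):
    if 110<c[:,0].min() and c[:,0].max()<570 and 120<c[:,1].mean()<340: print("K",c.mean(0).round(),np.round(rect(info,c,.012),1))
tiles=[cv2.resize(im[b-30:b+30,a-40:a+40],(400,300),interpolation=cv2.INTER_CUBIC) for a,b in((149,234),(274,258),(378,263),(461,294))]
cv2.imwrite("pics/m0.png",np.vstack([np.hstack(tiles[:2]),np.hstack(tiles[2:])]))
E
```

```text
Y [627. 363.] [ 229.1 -662.8   67.5   10.2    4.2] fill
Y [192. 311.] [3.689e+02 2.981e+02 4.920e+01 4.730e+01 1.000e-01] fill
Y [618. 276.] [ 420.1 -663.   222.8    7.   179.9] fill
Y [503. 235.] [ 518.8 -409.7   64.    62.    88.5] fill
Y [611. 190.] [ 615.4 -663.6   74.7   20.   167.3] fill
Y [260. 188.] [644.2 142.4 104.6  44.6   8.9] fill
Y [379. 179.] [ 657.3 -131.1   86.6   60.9  163. ] fill
K [456. 293.] [ 390.8 -293.9   37.8   26.8  176.6]
K [193. 311.] [366.9 296.2 126.   84.9 164.9]
K [274. 255.] [487.  111.8  54.2  33.8 133.9]
K [216. 247.] [509.5 243.2  41.3  41.2 115.3]
K [143. 233.] [546.5 409.8  59.6  16.   24.8]
K [153. 236.] [545.3 387.8 100.   35.5   9.1]
K [503. 236.] [ 518.3 -406.4  125.    86.    15.8]
K [261. 188.] [642.5 141.1 126.4  82.3   8.8]
K [378. 180.] [ 655.4 -130.6  126.3   81.9  163.6]
```

View pics/m0.png

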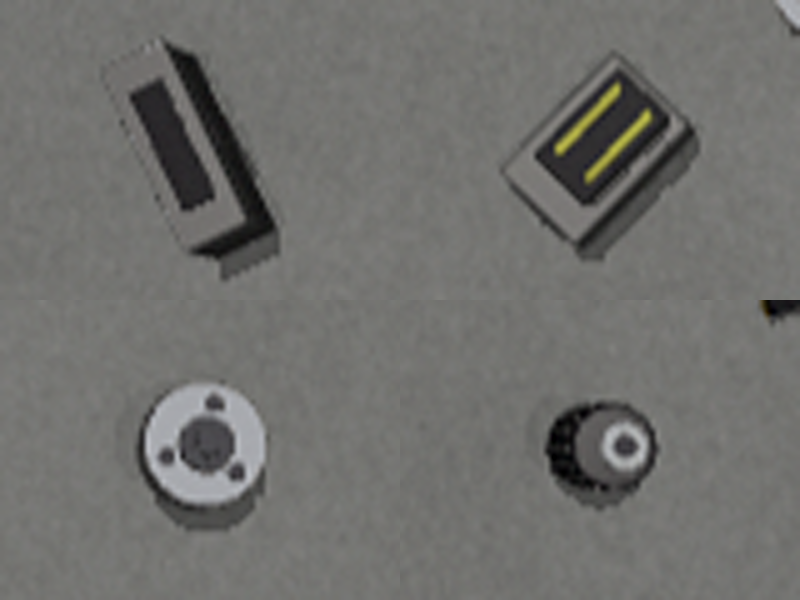

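View pics/scene0.png

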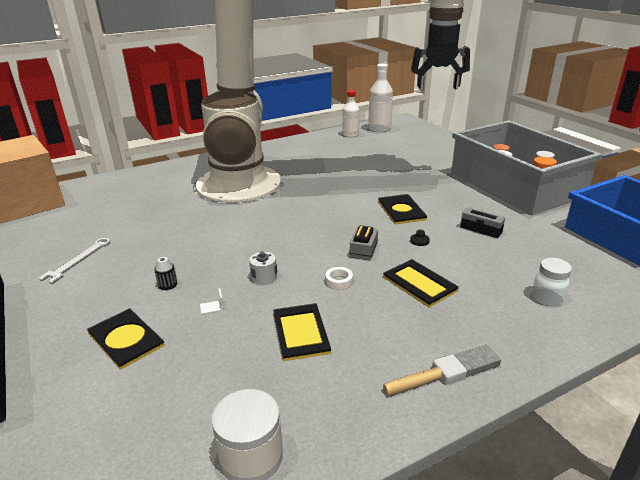

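Top crops: the bit case lid runs steeply, the battery terminal sits toward its upper right, and the hole saw and chuck are upright. The scene view confirms all parts stand free with the paths between them low. I'll compute the positions next.

```bash
cat >> h.py <<'E'
def to(x,y,z,yaw=None,print_=True):
    """shift (100 mm) and turn (360 deg) in tool axes from the present pose to TCP x,y,z, tool y axis at yaw deg (mod 180)"""
    s=readout.get_state();r=R.from_quat(s["orientation"])
    ya=r.apply([0,1,0]);cur=np.degrees(np.arctan2(ya[1],ya[0]))
    d=0 if yaw is None else (yaw-cur+90)%180-90
    print("t%.1f"%s["t"],"pos",s["position"].round(4),"yaw %.1f"%cur,"tilt",r.apply([0,0,1]).round(3),"w %.3f"%s["grip_width"],
      "| shift",(r.inv().apply(np.array([x,y,z])-s["position"])*10).round(3),"az %.4f"%(-d/360),"j6 %.2f"%s["joint_pos"][5])
E
python3 - <<'E'
from h import *
im=cv2.imread("pics/top0.png");info=imaging.camera_info("top")
hsv=cv2.cvtColor(im,cv2.COLOR_BGR2HSV)
y=(hsv[...,0]>22)&(hsv[...,0]<36)&(hsv[...,1]>150)&(hsv[...,2]>120)
for c in blobs(y):
    r=rect(info,c,.009)
    if r[1]>-600: print("insert",np.round(r,1))
for n,c,z in(("bit",[[105,75],[158,38],[245,222],[190,252]],.042),("bat",[[103,170],[212,52],[292,126],[178,245]],.04)):
    o=dict(bit=(109,204),bat=(234,228))[n]
    print(n,np.round(rect(info,np.array(c)/5+o,z),1))
for n,c,z in(("saw",(338+41,233+28.6),.046),("chuck",(466.2,293),.062)): print(n,rays(info,c,z).round(4))
E
python3 -c "
from h import *
to(.485,.11,.2,44)"
```

```text
insert [3.690e+02 2.974e+02 4.910e+01 4.720e+01 1.000e-01]
insert [ 518.4 -408.6   63.8   61.8   88.5]
insert [643.5 142.1 104.3  44.5   8.9]
insert [ 656.6 -130.7   86.4   60.8  163. ]
bit [541.9 398.   93.3  28.1  26. ]
bat [479.1 111.6  72.3  48.6 135.8]
saw [[ 0.4641 -0.1208  0.046 ]]
chuck [[ 0.3909 -0.3032  0.062 ]]
t0.1 pos [0.2261 0.5012 0.2306] yaw 65.7 tilt [-0.    -0.001 -1.   ] w 1.000 | shift [-3.969 -2.5    0.309] az 0.0603 j6 1.57
```

{"method": "servo_tool", "body": {
  "rows": [
    {"tx": -0.25, "ty": -0.16, "jaw": -1},
    {"tx": -0.6, "ty": -0.38, "jaw": -1},
    {"tx": -1, "ty": -0.63, "jaw": -1}
  ]
}}

```text
$.rows[0]: bad value
```

{"method": "servo_tool", "body": {
  "rows": [
    {"tx": -0.33, "ty": -0.21, "jaw": -1},
    {"tx": -0.67, "ty": -0.42, "jaw": -1},
    {"tx": -1, "ty": -0.63, "jaw": -1}
  ]
}}

```text
$.rows[0]: bad value
```

{"method": "servo_tool", "body": {
  "rows": [
    {"tx": -0.33, "ty": -0.21, "jaw": -1},
    {"tx": -0.67, "ty": -0.42, "jaw": -1},
    {"tx": -1, "ty": -0.63, "jaw": -1}
  ]
}}

```text
$.rows[0]: bad value
```

{"method": "servo_tool", "body": {
  "rows": [
    {"tx": -0.33, "ty": -0.21, "tz": 0.1, "jaw": -1, "az": 0.02},
    {"tx": -0.65, "ty": -0.42, "tz": 0.2, "jaw": -1, "az": 0.04},
    {"tx": -0.9, "ty": -0.58, "tz": 0.3, "jaw": -1, "az": 0.06},
    {"tx": -0.97, "ty": -0.61, "tz": 0.3, "jaw": -1, "az": 0.06},
    {"tx": -0.97, "ty": -0.61, "tz": 0.3, "jaw": -1, "az": 0.06},
    {"tx": -0.97, "ty": -0.61, "tz": 0.3, "jaw": -1, "az": 0.06}
  ]
}}

```text
$.rows[0]: bad value
```

```bash
python3 - <<'E'
from h import *
to(.480,.1115,.1,45)
i=imaging.camera_info("wrist")
cv2.imwrite("pics/w1.png",imaging.read_camera("wrist"));print(i, project(i,[[.480,.1115,.04]]))
E
```

```text
t0.1 pos [0.2261 0.5012 0.2306] yaw 65.7 tilt [-0.    -0.001 -1.   ] w 1.000 | shift [-3.917 -2.506  1.309] az 0.0575 j6 1.57
{'intrinsics': array([[354.12939586,   0.        , 318.82436337],
       [  0.        , 354.12939586, 238.4248888 ],
       [  0.        ,   0.        ,   1.        ]]), 'xyz': array([0.15102413, 0.53473012, 0.37338025]), 'orientation': array([0.82894206, 0.53563705, 0.08639249, 0.13595717])} [[129.62736261 498.4417464 ]]
```

View pics/w1.png

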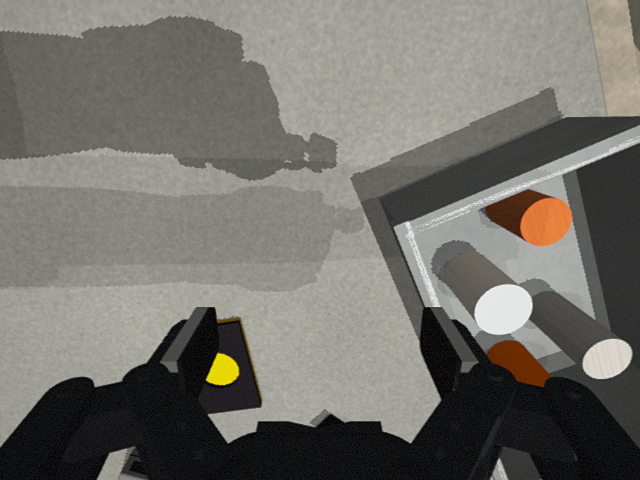

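The moves were refused because each row needs all seven keys. The wrist picture is still from the start pose: fingers at the bottom, chuck insert at (225,370). I'll test with the full keys.

{"method": "servo_tool", "body": {
  "rows": [
    {"ax": 0, "ay": 0, "az": 0, "tx": -0.25, "ty": -0.16, "tz": 0, "jaw": -1},
    {"ax": 0, "ay": 0, "az": 0, "tx": -0.6, "ty": -0.38, "tz": 0, "jaw": -1},
    {"ax": 0, "ay": 0, "az": 0, "tx": -1, "ty": -0.63, "tz": 0, "jaw": -1}
  ]
}}

```text
t: 0.4
position: [0.2883, 0.4066, 0.2306]
orientation: [0.209, 0.978, -0.001, -0.0]
contact_force: [0.6, 0.5, 0.4]
grip_width: 1.005
gripper_force: 0.0
```

{"method": "servo_tool", "body": {
  "rows": [
    {"ax": 0, "ay": 0, "az": 0, "tx": -0.33, "ty": -0.21, "tz": 0, "jaw": -1},
    {"ax": 0, "ay": 0, "az": 0, "tx": -0.67, "ty": -0.42, "tz": 0, "jaw": -1},
    {"ax": 0, "ay": 0, "az": 0, "tx": -1, "ty": -0.63, "tz": 0, "jaw": -1}
  ]
}}

```text
t: 0.65
position: [0.3542, 0.3071, 0.2312]
orientation: [0.21, 0.978, -0.0, 0.0]
contact_force: [0.2, 1.4, 0.5]
grip_width: 1.007
gripper_force: 0.0
```

{"method": "servo_tool", "body": {
  "rows": [
    {"ax": 0, "ay": 0, "az": 0, "tx": -0.33, "ty": -0.21, "tz": 0, "jaw": -1},
    {"ax": 0, "ay": 0, "az": 0, "tx": -0.67, "ty": -0.42, "tz": 0, "jaw": -1},
    {"ax": 0, "ay": 0, "az": 0, "tx": -1, "ty": -0.63, "tz": 0, "jaw": -1}
  ]
}}

```text
t: 0.9
position: [0.4195, 0.2084, 0.2313]
orientation: [0.21, 0.978, 0.0, 0.0]
contact_force: [2.1, 0.5, 0.9]
grip_width: 1.0
gripper_force: 0.0
```

{"method": "servo_tool", "body": {
  "rows": [
    {"ax": 0, "ay": 0, "az": 0.02, "tx": -0.33, "ty": -0.21, "tz": 0.1, "jaw": -1},
    {"ax": 0, "ay": 0, "az": 0.04, "tx": -0.65, "ty": -0.42, "tz": 0.2, "jaw": -1},
    {"ax": 0, "ay": 0, "az": 0.057, "tx": -0.88, "ty": -0.58, "tz": 0.3, "jaw": -1},
    {"ax": 0, "ay": 0, "az": 0.057, "tx": -0.92, "ty": -0.62, "tz": 0.3, "jaw": -1},
    {"ax": 0, "ay": 0, "az": 0.057, "tx": -0.92, "ty": -0.62, "tz": 0.3, "jaw": -1},
    {"ax": 0, "ay": 0, "az": 0.057, "tx": -0.92, "ty": -0.62, "tz": 0.3, "jaw": -1}
  ]
}}

```text
t: 1.4
position: [0.477, 0.116, 0.2014]
orientation: [0.381, 0.925, 0.0, -0.0]
contact_force: [-0.5, 0.9, 0.5]
grip_width: 0.997
gripper_force: 0.0
```

```bash
python3 - <<'E'
from h import *
to(.480,.1115,.1,45)
i=imaging.camera_info("wrist")
cv2.imwrite("pics/w2.png",imaging.read_camera("wrist"));print(project(i,[[.480,.1115,.04]]))
E
```

```text
t1.4 pos [0.477  0.116  0.2014] yaw 45.2 tilt [-0.  0. -1.] w 0.997 | shift [-0.054 -0.011  1.014] az 0.0007 j6 1.02
[[318.64219405 222.79116587]]
```

View pics/w2.png

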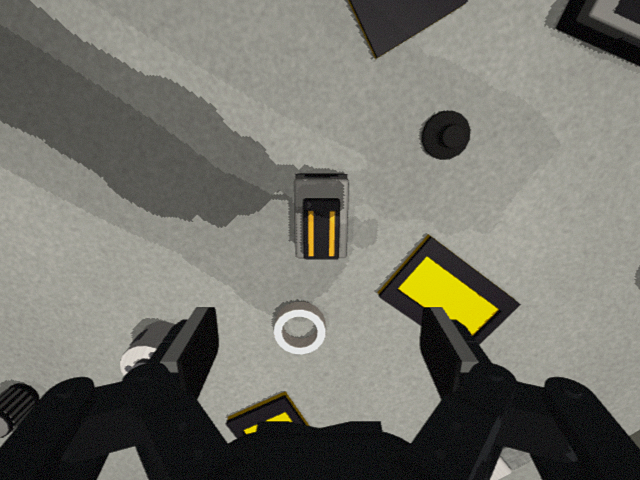

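The battery's top is centred near (322,218) and is square to the hand; its terminal block sits toward the bottom of the image.

```bash
python3 - <<'E'
from h import *
i=imaging.camera_info("wrist")
im=cv2.imread("pics/w2.png");hsv=cv2.cvtColor(im,cv2.COLOR_BGR2HSV)
m=(hsv[...,0]>8)&(hsv[...,0]<36)&(hsv[...,1]>130)&(hsv[...,2]>120);m[:190]=0;m[265:]=0;m[:,:290]=0;m[:,350:]=0
c=np.vstack(blobs(m,20));print("strips",c.min(0),c.max(0),np.round(rect(i,c,.055),1))
print("bodytop",np.round(rect(i,[[297,180],[348,180],[348,258],[297,258]],.04),1), rays(i,[322,218],.04))
E
```

```text
strips [308 212] [334 255] [485.5 109.5  38.8  22.7 135.3]
bodytop [481.  116.1  72.   47.1 135.3] [[0.47903907 0.11727613 0.04      ]]
```

{"method": "servo_tool", "body": {
  "rows": [
    {"ax": 0, "ay": 0, "az": 0, "tx": -0.04, "ty": 0.01, "tz": 0.3, "jaw": -1},
    {"ax": 0, "ay": 0, "az": 0, "tx": -0.04, "ty": 0.01, "tz": 0.65, "jaw": -1},
    {"ax": 0, "ay": 0, "az": 0, "tx": -0.04, "ty": 0.01, "tz": 1, "jaw": -1}
  ]
}}

```text
t: 1.7
position: [0.481, 0.1154, 0.1013]
orientation: [0.38, 0.925, 0.001, 0.001]
contact_force: [0.5, -0.5, -0.9]
grip_width: 0.999
gripper_force: 0.0
```

{"method": "servo_tool", "body": {
  "rows": [
    {"ax": 0, "ay": 0, "az": 0, "tx": 0, "ty": 0, "tz": 0.3, "jaw": -1},
    {"ax": 0, "ay": 0, "az": 0, "tx": 0, "ty": 0, "tz": 0.55, "jaw": -1},
    {"ax": 0, "ay": 0, "az": 0, "tx": 0, "ty": 0, "tz": 0.75, "jaw": -1},
    {"ax": 0, "ay": 0, "az": 0, "tx": 0, "ty": 0, "tz": 0.87, "jaw": -1},
    {"ax": 0, "ay": 0, "az": 0, "tx": 0, "ty": 0, "tz": 0.92, "jaw": -1},
    {"ax": 0, "ay": 0, "az": 0, "tx": 0, "ty": 0, "tz": 0.92, "jaw": -1}
  ]
}}

```text
t: 2.2
position: [0.4803, 0.1145, 0.0091]
orientation: [0.38, 0.925, -0.0, -0.0]
contact_force: [0.5, 0.4, 1.5]
grip_width: 0.996
gripper_force: 0.0
```

{"method": "servo_tool", "body": {
  "rows": [
    {"ax": 0, "ay": 0, "az": 0, "tx": 0, "ty": 0, "tz": 0, "jaw": 1},
    {"ax": 0, "ay": 0, "az": 0, "tx": 0, "ty": 0, "tz": 0, "jaw": 1},
    {"ax": 0, "ay": 0, "az": 0, "tx": 0, "ty": 0, "tz": 0, "jaw": 1},
    {"ax": 0, "ay": 0, "az": 0, "tx": 0, "ty": 0, "tz": 0, "jaw": 1},
    {"ax": 0, "ay": 0, "az": 0, "tx": 0, "ty": 0, "tz": 0, "jaw": 1},
    {"ax": 0, "ay": 0, "az": 0, "tx": 0, "ty": 0, "tz": 0, "jaw": 1},
    {"ax": 0, "ay": 0, "az": 0, "tx": 0, "ty": 0, "tz": 0, "jaw": 1},
    {"ax": 0, "ay": 0, "az": 0, "tx": 0, "ty": 0, "tz": 0, "jaw": 1}
  ],
  "newtons": 50
}}

```text
t: 2.87
position: [0.4817, 0.1141, 0.0107]
orientation: [0.381, 0.925, 0.001, 0.001]
contact_force: [-1.4, 0.8, 6.9]
grip_width: 0.555
gripper_force: 53.3
```

```bash
python3 - <<'E'
from h import *
to(.6565,-.1307,.15,73.3)
print(readout.get_state()["gripper_force"],readout.get_state()["contact_force"])
E
```

```text
t2.9 pos [0.4817 0.1141 0.0107] yaw 45.2 tilt [ 0.002  0.001 -1.   ] w 0.555 | shift [-2.967 -0.502 -1.391] az -0.0781 j6 1.01
53.28519344329834 [-1.41758289  0.7611801   6.8941921 ]
```

{"method": "servo_tool", "body": {
  "rows": [
    {"ax": 0, "ay": 0, "az": 0, "tx": 0, "ty": 0, "tz": -0.1, "jaw": 1},
    {"ax": 0, "ay": 0, "az": 0, "tx": 0, "ty": 0, "tz": -0.3, "jaw": 1},
    {"ax": 0, "ay": 0, "az": 0, "tx": -0.1, "ty": -0.02, "tz": -0.5, "jaw": 1},
    {"ax": 0, "ay": 0, "az": 0, "tx": -0.3, "ty": -0.05, "tz": -0.7, "jaw": 1},
    {"ax": 0, "ay": 0, "az": 0, "tx": -0.5, "ty": -0.09, "tz": -0.8, "jaw": 1},
    {"ax": 0, "ay": 0, "az": 0, "tx": -0.75, "ty": -0.13, "tz": -0.9, "jaw": 1},
    {"ax": 0, "ay": 0, "az": 0, "tx": -1, "ty": -0.17, "tz": -0.9, "jaw": 1}
  ]
}}

```text
t: 3.45
position: [0.5409, 0.0305, 0.1021]
orientation: [0.381, 0.925, 0.001, 0.001]
contact_force: [-0.4, 1.2, -4.0]
grip_width: 0.554
gripper_force: 52.8
```

{"method": "servo_tool", "body": {
  "rows": [
    {"ax": 0, "ay": 0, "az": 0, "tx": -0.25, "ty": -0.04, "tz": 0, "jaw": 1},
    {"ax": 0, "ay": 0, "az": 0, "tx": -0.5, "ty": -0.08, "tz": 0, "jaw": 1},
    {"ax": 0, "ay": 0, "az": 0, "tx": -0.75, "ty": -0.13, "tz": 0, "jaw": 1},
    {"ax": 0, "ay": 0, "az": 0, "tx": -1, "ty": -0.17, "tz": 0, "jaw": 1}
  ]
}}

```text
t: 3.78
position: [0.5989, -0.0526, 0.0994]
orientation: [0.381, 0.924, -0.0, -0.0]
contact_force: [-0.2, -0.2, -3.0]
grip_width: 0.553
gripper_force: 52.7
```

{"method": "servo_tool", "body": {
  "rows": [
    {"ax": 0, "ay": 0, "az": -0.013, "tx": -0.25, "ty": -0.04, "tz": 0, "jaw": 1},
    {"ax": 0, "ay": 0, "az": -0.026, "tx": -0.5, "ty": -0.08, "tz": 0, "jaw": 1},
    {"ax": 0, "ay": 0, "az": -0.039, "tx": -0.73, "ty": -0.12, "tz": 0, "jaw": 1},
    {"ax": 0, "ay": 0, "az": -0.052, "tx": -0.88, "ty": -0.15, "tz": 0, "jaw": 1},
    {"ax": 0, "ay": 0, "az": -0.065, "tx": -0.97, "ty": -0.16, "tz": 0, "jaw": 1},
    {"ax": 0, "ay": 0, "az": -0.078, "tx": -0.97, "ty": -0.16, "tz": 0, "jaw": 1},
    {"ax": 0, "ay": 0, "az": -0.078, "tx": -0.97, "ty": -0.16, "tz": 0, "jaw": 1},
    {"ax": 0, "ay": 0, "az": -0.078, "tx": -0.97, "ty": -0.16, "tz": 0, "jaw": 1}
  ]
}}

```text
t: 4.45
position: [0.6559, -0.131, 0.0991]
orientation: [0.147, 0.989, 0.0, -0.001]
contact_force: [-0.1, -0.4, -4.9]
grip_width: 0.551
gripper_force: 52.7
```

```bash
python3 - <<'E'
from h import *
to(.6565,-.1307,.02,73.3)
i=imaging.camera_info("wrist")
im=imaging.read_camera("wrist");cv2.imwrite("pics/w3.png",im)
hsv=cv2.cvtColor(im,cv2.COLOR_BGR2HSV)
y=(hsv[...,0]>22)&(hsv[...,0]<36)&(hsv[...,1]>150)&(hsv[...,2]>120)
for c in blobs(y,500): print("Y",c.mean(0).round(),np.round(rect(i,c,.009),1))
E
```

```text
t4.5 pos [ 0.6559 -0.131   0.0991] yaw 73.1 tilt [-0.001  0.    -1.   ] w 0.551 | shift [-0.005  0.005  0.791] az -0.0005 j6 0.10
Y [323. 203.] [ 628.3 -120.6   61.7   28.1   73.1]
```

View pics/w3.png

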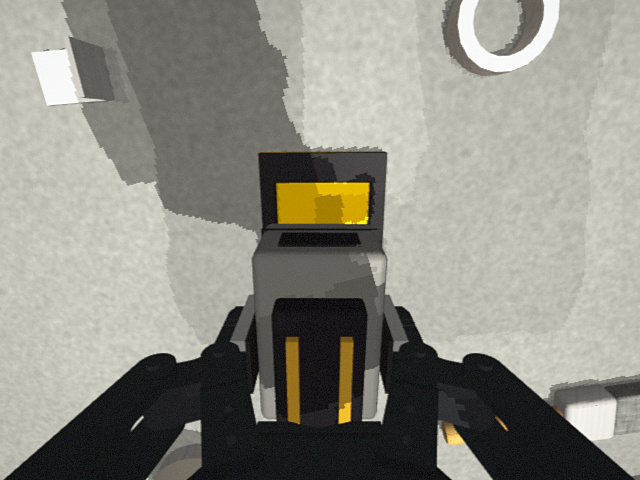

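The battery is held square over its insert; the yellow visible at (323,203) is lined up with the body. Lowering it.

{"method": "servo_tool", "body": {
  "rows": [
    {"ax": 0, "ay": 0, "az": 0, "tx": 0, "ty": 0.015, "tz": 0.2, "jaw": 1},
    {"ax": 0, "ay": 0, "az": 0, "tx": 0, "ty": 0.015, "tz": 0.4, "jaw": 1},
    {"ax": 0, "ay": 0, "az": 0, "tx": 0, "ty": 0.015, "tz": 0.57, "jaw": 1},
    {"ax": 0, "ay": 0, "az": 0, "tx": 0, "ty": 0.015, "tz": 0.68, "jaw": 1},
    {"ax": 0, "ay": 0, "az": 0, "tx": 0, "ty": 0.015, "tz": 0.74, "jaw": 1},
    {"ax": 0, "ay": 0, "az": 0, "tx": 0, "ty": 0.015, "tz": 0.77, "jaw": 1},
    {"ax": 0, "ay": 0, "az": 0, "tx": 0, "ty": 0.015, "tz": 0.79, "jaw": 1},
    {"ax": 0, "ay": 0, "az": 0, "tx": 0, "ty": 0.015, "tz": 0.805, "jaw": 1},
    {"ax": 0, "ay": 0, "az": 0, "tx": 0, "ty": 0.015, "tz": 0.815, "jaw": 1},
    {"ax": 0, "ay": 0, "az": 0, "tx": 0, "ty": 0.015, "tz": 0.82, "jaw": 1}
  ]
}}

```text
t: 5.33
position: [0.6571, -0.1296, 0.018]
orientation: [0.145, 0.989, -0.0, 0.001]
contact_force: [-0.0, -0.4, -4.0]
grip_width: 0.553
gripper_force: 52.7
```

```bash
python3 - <<'E'
from h import *
to(.4641,-.1208,.12)
print(readout.get_state()["contact_force"])
E
```

```text
t5.3 pos [ 0.6571 -0.1296  0.018 ] yaw 73.3 tilt [ 0.001 -0.    -1.   ] w 0.553 | shift [ 1.872 -0.471 -1.022] az 0.0000 j6 0.10
[-0.02510965 -0.38676813 -4.01612797]
```

{"method": "servo_tool", "body": {
  "rows": [
    {"ax": 0, "ay": 0, "az": 0, "tx": 0, "ty": 0, "tz": 0.005, "jaw": 1},
    {"ax": 0, "ay": 0, "az": 0, "tx": 0, "ty": 0, "tz": 0.01, "jaw": 1},
    {"ax": 0, "ay": 0, "az": 0, "tx": 0, "ty": 0, "tz": 0.015, "jaw": 1},
    {"ax": 0, "ay": 0, "az": 0, "tx": 0, "ty": 0, "tz": 0.015, "jaw": 1}
  ]
}}

```text
t: 5.67
position: [0.6569, -0.1296, 0.0168]
orientation: [0.145, 0.989, 0.0, 0.0]
contact_force: [-3.6, -0.2, 4.5]
grip_width: 0.552
gripper_force: 53.4
```

{"method": "servo_tool", "body": {
  "rows": [
    {"ax": 0, "ay": 0, "az": 0, "tx": 0, "ty": 0, "tz": 0, "jaw": -1},
    {"ax": 0, "ay": 0, "az": 0, "tx": 0, "ty": 0, "tz": 0, "jaw": -1},
    {"ax": 0, "ay": 0, "az": 0, "tx": 0, "ty": 0, "tz": 0, "jaw": -1},
    {"ax": 0, "ay": 0, "az": 0, "tx": 0, "ty": 0, "tz": 0, "jaw": -1},
    {"ax": 0, "ay": 0, "az": 0, "tx": 0, "ty": 0, "tz": -0.1, "jaw": -1},
    {"ax": 0, "ay": 0, "az": 0, "tx": 0, "ty": 0, "tz": -0.3, "jaw": -1},
    {"ax": 0, "ay": 0, "az": 0, "tx": 0, "ty": 0, "tz": -0.6, "jaw": -1},
    {"ax": 0, "ay": 0, "az": 0, "tx": 0, "ty": 0, "tz": -1, "jaw": -1}
  ]
}}

```text
t: 6.33
position: [0.6553, -0.1292, 0.1148]
orientation: [0.145, 0.989, 0.0, -0.002]
contact_force: [0.9, 0.5, 0.2]
grip_width: 0.997
gripper_force: 0.0
```

{"method": "servo_tool", "body": {
  "rows": [
    {"ax": 0, "ay": 0, "az": 0, "tx": 0.3, "ty": -0.08, "tz": -0.3, "jaw": -1},
    {"ax": 0, "ay": 0, "az": 0, "tx": 0.6, "ty": -0.16, "tz": -0.3, "jaw": -1},
    {"ax": 0, "ay": 0, "az": 0, "tx": 0.94, "ty": -0.24, "tz": -0.3, "jaw": -1}
  ]
}}

```text
t: 6.58
position: [0.5603, -0.1257, 0.1487]
orientation: [0.145, 0.989, -0.0, 0.002]
contact_force: [0.2, -0.5, -0.5]
grip_width: 0.995
gripper_force: 0.0
```

{"method": "servo_tool", "body": {
  "rows": [
    {"ax": 0, "ay": 0, "az": 0, "tx": 0.35, "ty": -0.08, "tz": 0, "jaw": -1},
    {"ax": 0, "ay": 0, "az": 0, "tx": 0.7, "ty": -0.16, "tz": 0, "jaw": -1},
    {"ax": 0, "ay": 0, "az": 0, "tx": 0.94, "ty": -0.23, "tz": 0, "jaw": -1},
    {"ax": 0, "ay": 0, "az": 0, "tx": 0.94, "ty": -0.23, "tz": 0, "jaw": -1},
    {"ax": 0, "ay": 0, "az": 0, "tx": 0.94, "ty": -0.23, "tz": 0, "jaw": -1}
  ]
}}

```text
t: 7.0
position: [0.4628, -0.1206, 0.1473]
orientation: [0.146, 0.989, -0.0, 0.001]
contact_force: [1.3, 0.5, -0.4]
grip_width: 0.999
gripper_force: 0.0
```

```bash
python3 - <<'E'
from h import *
to(.4641,-.1208,.009)
i=imaging.camera_info("wrist")
a=imaging.read_camera("wrist");b=imaging.read_camera("top")
print(project(i,[.4641,-.1208,.046]))
v=np.hstack([cv2.resize(a,(400,300)),cv2.resize(b[140:260,300:460],(400,300),interpolation=cv2.INTER_CUBIC)])
cv2.imwrite("pics/w4.png",a);cv2.imwrite("pics/m4.png",v)
E
```

```text
t7.0 pos [ 0.4628 -0.1206  0.1473] yaw 73.2 tilt [ 0.003 -0.001 -1.   ] w 0.999 | shift [-9.000e-03  1.000e-03  1.383e+00] az 0.0000 j6 0.04
[[319.93518127 240.45569388]]
```

View pics/m4.png

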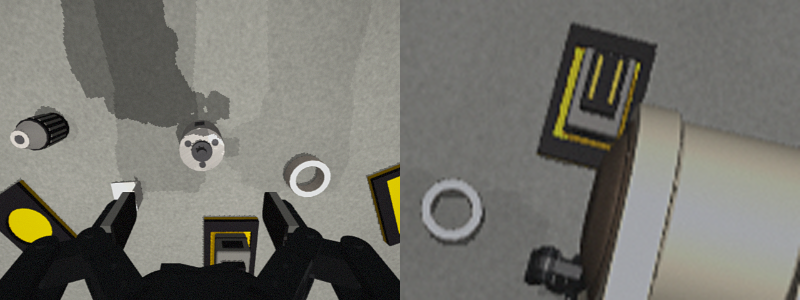

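The battery sits inside its cut-out, with yellow visible all round. The hole saw is at about (322,235) in the wrist view, close to the prediction, so I'll refine it.

```bash
python3 - <<'E'
from h import *
i=imaging.camera_info("wrist");im=cv2.imread("pics/w4.png")
g=cv2.cvtColor(im,cv2.COLOR_BGR2HSV);m=(g[...,2]>175)&(g[...,1]<50);m[:180]=0;m[290:]=0;m[:,:270]=0;m[:,380:]=0
c=np.vstack(blobs(m,40));h=cv2.convexHull(c)[:,0]
(x,y),r=cv2.minEnclosingCircle(h.astype(np.float32));print(x,y,r,c.min(0),c.max(0));P=rays(i,[x,y],.046)[0];print(P,np.round(rect(i,h,.046),1))
to(P[0],P[1],.009)
E
```

```text
322.9991149902344 238.62132263183594 36.26630401611328 [287 214] [359 273]
[ 0.46421002 -0.11817578  0.046     ] [ 468.4 -119.4   52.3   45.6   73.3]
t7.1 pos [ 0.464  -0.1206  0.1465] yaw 73.3 tilt [ 0.002 -0.    -1.   ] w 1.003 | shift [0.007 0.023 1.375] az 0.0000 j6 0.04
```

{"method": "servo_tool", "body": {
  "rows": [
    {"ax": 0, "ay": 0, "az": 0, "tx": 0, "ty": 0.015, "tz": 0.3, "jaw": -1},
    {"ax": 0, "ay": 0, "az": 0, "tx": 0, "ty": 0.015, "tz": 0.6, "jaw": -1},
    {"ax": 0, "ay": 0, "az": 0, "tx": 0, "ty": 0.015, "tz": 0.8, "jaw": -1}
  ]
}}

```text
t: 7.35
position: [0.4639, -0.1188, 0.0634]
orientation: [0.145, 0.989, 0.0, -0.001]
contact_force: [0.0, 0.3, -1.0]
grip_width: 1.0
gripper_force: 0.0
```

{"method": "servo_tool", "body": {
  "rows": [
    {"ax": 0, "ay": 0, "az": 0, "tx": 0, "ty": 0, "tz": 0.2, "jaw": -1},
    {"ax": 0, "ay": 0, "az": 0, "tx": 0, "ty": 0, "tz": 0.4, "jaw": -1},
    {"ax": 0, "ay": 0, "az": 0, "tx": 0, "ty": 0, "tz": 0.52, "jaw": -1},
    {"ax": 0, "ay": 0, "az": 0, "tx": 0, "ty": 0, "tz": 0.57, "jaw": -1},
    {"ax": 0, "ay": 0, "az": 0, "tx": 0, "ty": 0, "tz": 0.57, "jaw": -1}
  ]
}}

```text
t: 7.77
position: [0.4634, -0.1188, 0.0078]
orientation: [0.145, 0.989, 0.0, -0.001]
contact_force: [0.2, 0.7, -0.2]
grip_width: 0.999
gripper_force: 0.0
```

{"method": "servo_tool", "body": {
  "rows": [
    {"ax": 0, "ay": 0, "az": 0, "tx": 0, "ty": 0, "tz": 0, "jaw": 1},
    {"ax": 0, "ay": 0, "az": 0, "tx": 0, "ty": 0, "tz": 0, "jaw": 1},
    {"ax": 0, "ay": 0, "az": 0, "tx": 0, "ty": 0, "tz": 0, "jaw": 1},
    {"ax": 0, "ay": 0, "az": 0, "tx": 0, "ty": 0, "tz": 0, "jaw": 1},
    {"ax": 0, "ay": 0, "az": 0, "tx": 0, "ty": 0, "tz": 0, "jaw": 1},
    {"ax": 0, "ay": 0, "az": 0, "tx": 0, "ty": 0, "tz": 0, "jaw": 1},
    {"ax": 0, "ay": 0, "az": 0, "tx": 0, "ty": 0, "tz": 0, "jaw": 1},
    {"ax": 0, "ay": 0, "az": 0, "tx": 0, "ty": 0, "tz": 0, "jaw": 1}
  ],
  "newtons": 50
}}

```text
t: 8.43
position: [0.4646, -0.1192, 0.0103]
orientation: [0.145, 0.989, -0.0, 0.001]
contact_force: [0.3, 0.5, 5.7]
grip_width: 0.62
gripper_force: 52.5
```

```bash
python3 - <<'E'
from h import *
to(.5185,-.4083,.1)
E
```

```text
t8.4 pos [ 0.4646 -0.1192  0.0103] yaw 73.3 tilt [ 0.003 -0.001 -1.   ] w 0.620 | shift [-1.351 -2.613 -0.894] az 0.0000 j6 0.04
```

{"method": "servo_tool", "body": {
  "rows": [
    {"ax": 0, "ay": 0, "az": 0, "tx": 0, "ty": 0, "tz": -0.1, "jaw": 1},
    {"ax": 0, "ay": 0, "az": 0, "tx": 0, "ty": 0, "tz": -0.3, "jaw": 1},
    {"ax": 0, "ay": 0, "az": 0, "tx": -0.05, "ty": -0.1, "tz": -0.55, "jaw": 1},
    {"ax": 0, "ay": 0, "az": 0, "tx": -0.15, "ty": -0.29, "tz": -0.75, "jaw": 1},
    {"ax": 0, "ay": 0, "az": 0, "tx": -0.25, "ty": -0.48, "tz": -0.85, "jaw": 1},
    {"ax": 0, "ay": 0, "az": 0, "tx": -0.35, "ty": -0.68, "tz": -0.9, "jaw": 1},
    {"ax": 0, "ay": 0, "az": 0, "tx": -0.45, "ty": -0.87, "tz": -0.9, "jaw": 1}
  ]
}}

```text
t: 9.02
position: [0.4824, -0.2166, 0.1013]
orientation: [0.145, 0.989, -0.0, 0.001]
contact_force: [0.4, 0.5, -2.1]
grip_width: 0.62
gripper_force: 52.9
```

{"method": "servo_tool", "body": {
  "rows": [
    {"ax": 0, "ay": 0, "az": 0, "tx": -0.11, "ty": -0.22, "tz": 0, "jaw": 1},
    {"ax": 0, "ay": 0, "az": 0, "tx": -0.22, "ty": -0.44, "tz": 0, "jaw": 1},
    {"ax": 0, "ay": 0, "az": 0, "tx": -0.34, "ty": -0.66, "tz": 0, "jaw": 1},
    {"ax": 0, "ay": 0, "az": 0, "tx": -0.45, "ty": -0.87, "tz": 0, "jaw": 1}
  ]
}}

```text
t: 9.35
position: [0.4997, -0.3129, 0.0994]
orientation: [0.145, 0.989, -0.0, 0.0]
contact_force: [0.0, 0.3, -1.9]
grip_width: 0.619
gripper_force: 52.9
```

{"method": "servo_tool", "body": {
  "rows": [
    {"ax": 0, "ay": 0, "az": 0, "tx": -0.11, "ty": -0.22, "tz": 0, "jaw": 1},
    {"ax": 0, "ay": 0, "az": 0, "tx": -0.22, "ty": -0.44, "tz": 0, "jaw": 1},
    {"ax": 0, "ay": 0, "az": 0, "tx": -0.33, "ty": -0.64, "tz": 0, "jaw": 1},
    {"ax": 0, "ay": 0, "az": 0, "tx": -0.41, "ty": -0.8, "tz": 0, "jaw": 1},
    {"ax": 0, "ay": 0, "az": 0, "tx": -0.45, "ty": -0.87, "tz": 0, "jaw": 1},
    {"ax": 0, "ay": 0, "az": 0, "tx": -0.45, "ty": -0.87, "tz": 0, "jaw": 1},
    {"ax": 0, "ay": 0, "az": 0, "tx": -0.45, "ty": -0.87, "tz": 0, "jaw": 1}
  ]
}}

```text
t: 9.93
position: [0.5175, -0.4074, 0.0988]
orientation: [0.146, 0.989, 0.0, -0.0]
contact_force: [-0.5, 1.3, -1.6]
grip_width: 0.621
gripper_force: 53.0
```

```bash
python3 - <<'E'
from h import *
to(.5185,-.4083,.0165)
i=imaging.camera_info("wrist")
cv2.imwrite("pics/w5.png",imaging.read_camera("wrist"))
a=np.linspace(0,2*np.pi,60);print(project(i,[.5185,-.4083,.009]))
E
```

```text
t9.9 pos [ 0.5175 -0.4074  0.0988] yaw 73.3 tilt [-0.001  0.001 -1.   ] w 0.621 | shift [-0.012 -0.006  0.823] az 0.0000 j6 -0.37
[[318.88963423 246.02988376]]
```

View pics/w5.png

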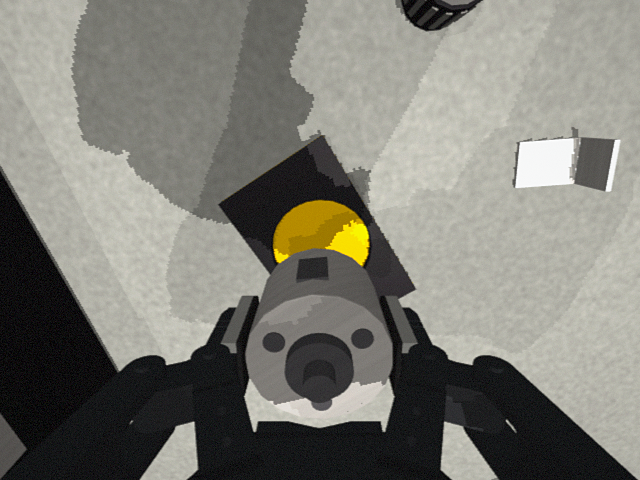

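The hole saw hangs upright and the yellow circle spans columns 274–370, centred behind it. Lowering it.

{"method": "servo_tool", "body": {
  "rows": [
    {"ax": 0, "ay": 0, "az": 0, "tx": -0.01, "ty": 0.01, "tz": 0.2, "jaw": 1},
    {"ax": 0, "ay": 0, "az": 0, "tx": -0.01, "ty": 0.01, "tz": 0.4, "jaw": 1},
    {"ax": 0, "ay": 0, "az": 0, "tx": -0.01, "ty": 0.01, "tz": 0.57, "jaw": 1},
    {"ax": 0, "ay": 0, "az": 0, "tx": -0.01, "ty": 0.01, "tz": 0.68, "jaw": 1},
    {"ax": 0, "ay": 0, "az": 0, "tx": -0.01, "ty": 0.01, "tz": 0.74, "jaw": 1},
    {"ax": 0, "ay": 0, "az": 0, "tx": -0.01, "ty": 0.01, "tz": 0.77, "jaw": 1},
    {"ax": 0, "ay": 0, "az": 0, "tx": -0.01, "ty": 0.01, "tz": 0.79, "jaw": 1},
    {"ax": 0, "ay": 0, "az": 0, "tx": -0.01, "ty": 0.01, "tz": 0.805, "jaw": 1},
    {"ax": 0, "ay": 0, "az": 0, "tx": -0.01, "ty": 0.01, "tz": 0.815, "jaw": 1},
    {"ax": 0, "ay": 0, "az": 0, "tx": -0.01, "ty": 0.01, "tz": 0.82, "jaw": 1}
  ]
}}

```text
t: 10.82
position: [0.5193, -0.4073, 0.0174]
orientation: [0.145, 0.989, -0.0, 0.0]
contact_force: [0.5, -0.9, -1.9]
grip_width: 0.617
gripper_force: 53.0
```

{"method": "servo_tool", "body": {
  "rows": [
    {"ax": 0, "ay": 0, "az": 0, "tx": 0, "ty": 0, "tz": 0.005, "jaw": 1},
    {"ax": 0, "ay": 0, "az": 0, "tx": 0, "ty": 0, "tz": 0.01, "jaw": 1},
    {"ax": 0, "ay": 0, "az": 0, "tx": 0, "ty": 0, "tz": 0.01, "jaw": 1}
  ]
}}

```text
t: 11.07
position: [0.5191, -0.4073, 0.0164]
orientation: [0.145, 0.989, -0.0, 0.0]
contact_force: [-0.8, 0.7, 2.2]
grip_width: 0.621
gripper_force: 53.3
```

{"method": "servo_tool", "body": {
  "rows": [
    {"ax": 0, "ay": 0, "az": 0, "tx": 0, "ty": 0, "tz": 0, "jaw": -1},
    {"ax": 0, "ay": 0, "az": 0, "tx": 0, "ty": 0, "tz": 0, "jaw": -1},
    {"ax": 0, "ay": 0, "az": 0, "tx": 0, "ty": 0, "tz": 0, "jaw": -1},
    {"ax": 0, "ay": 0, "az": 0, "tx": 0, "ty": 0, "tz": 0, "jaw": -1},
    {"ax": 0, "ay": 0, "az": 0, "tx": 0, "ty": 0, "tz": -0.1, "jaw": -1},
    {"ax": 0, "ay": 0, "az": 0, "tx": 0, "ty": 0, "tz": -0.3, "jaw": -1},
    {"ax": 0, "ay": 0, "az": 0, "tx": 0, "ty": 0, "tz": -0.6, "jaw": -1},
    {"ax": 0, "ay": 0, "az": 0, "tx": 0, "ty": 0, "tz": -1, "jaw": -1}
  ]
}}

```text
t: 11.73
position: [0.5179, -0.4062, 0.1149]
orientation: [0.145, 0.989, 0.001, -0.002]
contact_force: [0.3, -1.1, 0.2]
grip_width: 0.998
gripper_force: 0.0
```

{"method": "servo_tool", "body": {
  "rows": [
    {"ax": 0, "ay": 0, "az": 0, "tx": 0.3, "ty": 0.12, "tz": -0.25, "jaw": -1},
    {"ax": 0, "ay": 0, "az": 0, "tx": 0.55, "ty": 0.22, "tz": -0.3, "jaw": -1},
    {"ax": 0, "ay": 0, "az": 0, "tx": 0.76, "ty": 0.31, "tz": -0.3, "jaw": -1}
  ]
}}

```text
t: 11.98
position: [0.4551, -0.3556, 0.1494]
orientation: [0.145, 0.989, -0.001, 0.002]
contact_force: [-0.7, -1.3, -0.7]
grip_width: 1.0
gripper_force: 0.0
```

{"method": "servo_tool", "body": {
  "rows": [
    {"ax": 0, "ay": 0, "az": 0, "tx": 0.3, "ty": 0.12, "tz": 0, "jaw": -1},
    {"ax": 0, "ay": 0, "az": 0, "tx": 0.6, "ty": 0.24, "tz": 0, "jaw": -1},
    {"ax": 0, "ay": 0, "az": 0, "tx": 0.76, "ty": 0.31, "tz": 0, "jaw": -1},
    {"ax": 0, "ay": 0, "az": 0, "tx": 0.76, "ty": 0.31, "tz": 0, "jaw": -1},
    {"ax": 0, "ay": 0, "az": 0, "tx": 0.76, "ty": 0.31, "tz": 0, "jaw": -1}
  ]
}}

```text
t: 12.4
position: [0.3912, -0.3039, 0.1472]
orientation: [0.145, 0.989, -0.001, 0.001]
contact_force: [-0.3, 0.2, 0.7]
grip_width: 0.998
gripper_force: 0.0
```

```bash
python3 - <<'E'
from h import *
to(.391,-.303,.011)
i=imaging.camera_info("wrist")
a=imaging.read_camera("wrist");b=imaging.read_camera("top")
print(project(i,[[.391,-.303,.062],[.391,-.303,.044]]))
v=np.hstack([cv2.resize(a[60:420],(533,300)),cv2.resize(b[195:275,468:539],(266,300),interpolation=cv2.INTER_CUBIC)])
cv2.imwrite("pics/w6.png",a);cv2.imwrite("pics/m6.png",v)
E
```

```text
t12.4 pos [ 0.3912 -0.3039  0.1472] yaw 73.3 tilt [ 0.002 -0.001 -1.   ] w 0.998 | shift [0.007 0.009 1.362] az 0.0000 j6 -0.37
[[321.12200796 245.72262583]
 [321.01855916 237.37264465]]
```

View pics/m6.png

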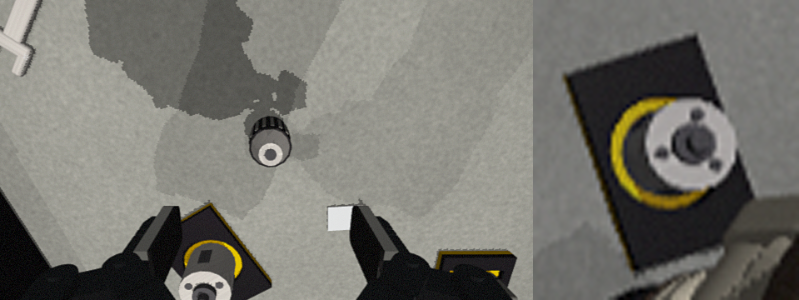

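The hole saw sits in its cut-out with a yellow ring visible. The chuck cone is at (324,246), as predicted. Grasping it.

{"method": "servo_tool", "body": {
  "rows": [
    {"ax": 0, "ay": 0, "az": 0, "tx": 0, "ty": 0.015, "tz": 0.3, "jaw": -1},
    {"ax": 0, "ay": 0, "az": 0, "tx": 0, "ty": 0.015, "tz": 0.6, "jaw": -1},
    {"ax": 0, "ay": 0, "az": 0, "tx": 0, "ty": 0.015, "tz": 0.8, "jaw": -1}
  ]
}}

```text
t: 12.75
position: [0.3918, -0.3027, 0.0634]
orientation: [0.145, 0.989, 0.0, -0.001]
contact_force: [-0.7, -0.8, -0.5]
grip_width: 1.002
gripper_force: 0.0
```

{"method": "servo_tool", "body": {
  "rows": [
    {"ax": 0, "ay": 0, "az": 0, "tx": 0, "ty": 0, "tz": 0.2, "jaw": -1},
    {"ax": 0, "ay": 0, "az": 0, "tx": 0, "ty": 0, "tz": 0.4, "jaw": -1},
    {"ax": 0, "ay": 0, "az": 0, "tx": 0, "ty": 0, "tz": 0.52, "jaw": -1},
    {"ax": 0, "ay": 0, "az": 0, "tx": 0, "ty": 0, "tz": 0.56, "jaw": -1},
    {"ax": 0, "ay": 0, "az": 0, "tx": 0, "ty": 0, "tz": 0.56, "jaw": -1}
  ]
}}

```text
t: 13.17
position: [0.3916, -0.3025, 0.009]
orientation: [0.145, 0.989, 0.0, -0.001]
contact_force: [-0.1, 1.3, 0.2]
grip_width: 0.999
gripper_force: 0.0
```

{"method": "servo_tool", "body": {
  "rows": [
    {"ax": 0, "ay": 0, "az": 0, "tx": 0, "ty": 0, "tz": 0, "jaw": 1},
    {"ax": 0, "ay": 0, "az": 0, "tx": 0, "ty": 0, "tz": 0, "jaw": 1},
    {"ax": 0, "ay": 0, "az": 0, "tx": 0, "ty": 0, "tz": 0, "jaw": 1},
    {"ax": 0, "ay": 0, "az": 0, "tx": 0, "ty": 0, "tz": 0, "jaw": 1},
    {"ax": 0, "ay": 0, "az": 0, "tx": 0, "ty": 0, "tz": 0, "jaw": 1},
    {"ax": 0, "ay": 0, "az": 0, "tx": 0, "ty": 0, "tz": 0, "jaw": 1},
    {"ax": 0, "ay": 0, "az": 0, "tx": 0, "ty": 0, "tz": 0, "jaw": 1},
    {"ax": 0, "ay": 0, "az": 0, "tx": 0, "ty": 0, "tz": 0, "jaw": 1},
    {"ax": 0, "ay": 0, "az": 0, "tx": 0, "ty": 0, "tz": 0, "jaw": 1}
  ],
  "newtons": 50
}}

```text
t: 13.92
position: [0.3923, -0.3029, 0.0109]
orientation: [0.145, 0.989, -0.0, 0.001]
contact_force: [0.1, 1.8, 6.2]
grip_width: 0.429
gripper_force: 49.8
```

```bash
python3 - <<'E'
from h import *
to(.3688,.2972,.13)
print(readout.get_state()["joint_pos"].round(2))
E
```

```text
t13.9 pos [ 0.3923 -0.3029  0.0109] yaw 73.3 tilt [ 0.002 -0.001 -1.   ] w 0.429 | shift [ 1.949  5.679 -1.197] az 0.0000 j6 -0.37
[-0.66 -0.01 -0.36  1.23  0.   -0.37]
```

{"method": "servo_tool", "body": {
  "rows": [
    {"ax": 0, "ay": 0, "az": 0, "tx": 0, "ty": 0, "tz": -0.1, "jaw": 1},
    {"ax": 0, "ay": 0, "az": 0, "tx": 0, "ty": 0, "tz": -0.3, "jaw": 1},
    {"ax": 0, "ay": 0, "az": 0, "tx": 0.04, "ty": 0.12, "tz": -0.55, "jaw": 1},
    {"ax": 0, "ay": 0, "az": 0, "tx": 0.11, "ty": 0.33, "tz": -0.75, "jaw": 1},
    {"ax": 0, "ay": 0, "az": 0, "tx": 0.18, "ty": 0.53, "tz": -0.85, "jaw": 1},
    {"ax": 0, "ay": 0, "az": 0, "tx": 0.25, "ty": 0.74, "tz": -0.9, "jaw": 1},
    {"ax": 0, "ay": 0, "az": 0, "tx": 0.325, "ty": 0.947, "tz": -0.9, "jaw": 1}
  ]
}}

```text
t: 14.5
position: [0.3882, -0.202, 0.1018]
orientation: [0.146, 0.989, -0.0, 0.001]
contact_force: [-0.7, -0.1, -3.2]
grip_width: 0.43
gripper_force: 50.5
```

{"method": "servo_tool", "body": {
  "rows": [
    {"ax": 0, "ay": 0, "az": 0, "tx": 0.08, "ty": 0.24, "tz": 0, "jaw": 1},
    {"ax": 0, "ay": 0, "az": 0, "tx": 0.16, "ty": 0.47, "tz": 0, "jaw": 1},
    {"ax": 0, "ay": 0, "az": 0, "tx": 0.24, "ty": 0.71, "tz": 0, "jaw": 1},
    {"ax": 0, "ay": 0, "az": 0, "tx": 0.325, "ty": 0.947, "tz": 0, "jaw": 1}
  ]
}}

```text
t: 14.83
position: [0.3836, -0.1014, 0.1003]
orientation: [0.146, 0.989, -0.0, 0.0]
contact_force: [0.9, 0.2, -2.5]
grip_width: 0.431
gripper_force: 50.5
```

{"method": "servo_tool", "body": {
  "rows": [
    {"ax": 0, "ay": 0, "az": 0, "tx": 0.08, "ty": 0.24, "tz": 0, "jaw": 1},
    {"ax": 0, "ay": 0, "az": 0, "tx": 0.16, "ty": 0.47, "tz": 0, "jaw": 1},
    {"ax": 0, "ay": 0, "az": 0, "tx": 0.24, "ty": 0.71, "tz": 0, "jaw": 1},
    {"ax": 0, "ay": 0, "az": 0, "tx": 0.325, "ty": 0.947, "tz": 0, "jaw": 1}
  ]
}}

```text
t: 15.17
position: [0.3797, -0.0013, 0.1004]
orientation: [0.146, 0.989, -0.0, 0.0]
contact_force: [0.5, 0.5, -2.9]
grip_width: 0.434
gripper_force: 50.5
```

{"method": "servo_tool", "body": {
  "rows": [
    {"ax": 0, "ay": 0, "az": 0, "tx": 0.08, "ty": 0.24, "tz": 0, "jaw": 1},
    {"ax": 0, "ay": 0, "az": 0, "tx": 0.16, "ty": 0.47, "tz": 0, "jaw": 1},
    {"ax": 0, "ay": 0, "az": 0, "tx": 0.24, "ty": 0.71, "tz": 0, "jaw": 1},
    {"ax": 0, "ay": 0, "az": 0, "tx": 0.325, "ty": 0.947, "tz": 0, "jaw": 1}
  ]
}}

```text
t: 15.5
position: [0.3758, 0.0988, 0.1004]
orientation: [0.145, 0.989, 0.0, 0.0]
contact_force: [0.6, -1.0, -1.9]
grip_width: 0.429
gripper_force: 50.5
```

{"method": "servo_tool", "body": {
  "rows": [
    {"ax": 0, "ay": 0, "az": 0, "tx": 0.08, "ty": 0.24, "tz": 0, "jaw": 1},
    {"ax": 0, "ay": 0, "az": 0, "tx": 0.16, "ty": 0.47, "tz": 0, "jaw": 1},
    {"ax": 0, "ay": 0, "az": 0, "tx": 0.24, "ty": 0.71, "tz": 0, "jaw": 1},
    {"ax": 0, "ay": 0, "az": 0, "tx": 0.325, "ty": 0.947, "tz": 0, "jaw": 1}
  ]
}}

```text
t: 15.83
position: [0.372, 0.1989, 0.1003]
orientation: [0.145, 0.989, 0.0, 0.0]
contact_force: [-0.0, 0.3, -2.6]
grip_width: 0.431
gripper_force: 50.5
```

{"method": "servo_tool", "body": {
  "rows": [
    {"ax": 0, "ay": 0, "az": 0, "tx": 0.08, "ty": 0.24, "tz": 0, "jaw": 1},
    {"ax": 0, "ay": 0, "az": 0, "tx": 0.16, "ty": 0.47, "tz": 0, "jaw": 1},
    {"ax": 0, "ay": 0, "az": 0, "tx": 0.24, "ty": 0.69, "tz": 0, "jaw": 1},
    {"ax": 0, "ay": 0, "az": 0, "tx": 0.3, "ty": 0.87, "tz": 0, "jaw": 1},
    {"ax": 0, "ay": 0, "az": 0, "tx": 0.325, "ty": 0.945, "tz": 0, "jaw": 1},
    {"ax": 0, "ay": 0, "az": 0, "tx": 0.325, "ty": 0.945, "tz": 0, "jaw": 1},
    {"ax": 0, "ay": 0, "az": 0, "tx": 0.325, "ty": 0.945, "tz": 0, "jaw": 1}
  ]
}}

```text
t: 16.42
position: [0.3681, 0.2971, 0.0998]
orientation: [0.145, 0.989, -0.0, -0.0]
contact_force: [0.0, 0.3, -2.1]
grip_width: 0.427
gripper_force: 50.6
```

```bash
python3 - <<'E'
from h import *
to(.3688,.2972,.017)
i=imaging.camera_info("wrist")
a=imaging.read_camera("wrist")
print(project(i,[[.3688,.2972,.012]]))
cv2.imwrite("pics/w7.png",a)
E
```

```text
t16.4 pos [0.3681 0.2971 0.0998] yaw 73.3 tilt [-0.    -0.001 -1.   ] w 0.427 | shift [-0.006  0.004  0.828] az 0.0000 j6 0.97
[[320.3548413  246.09556607]]
```

View pics/w7.png

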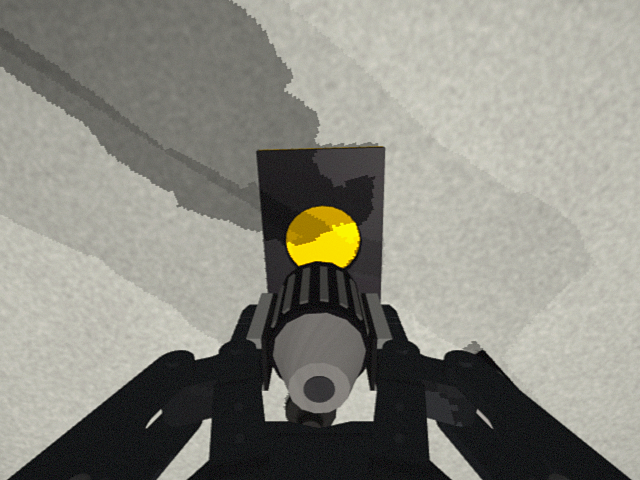

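The chuck hangs upright and the small yellow circle is centred at (323,241) behind it. Lowering it.

{"method": "servo_tool", "body": {
  "rows": [
    {"ax": 0, "ay": 0, "az": 0, "tx": -0.005, "ty": 0.01, "tz": 0.2, "jaw": 1},
    {"ax": 0, "ay": 0, "az": 0, "tx": -0.005, "ty": 0.01, "tz": 0.4, "jaw": 1},
    {"ax": 0, "ay": 0, "az": 0, "tx": -0.005, "ty": 0.01, "tz": 0.57, "jaw": 1},
    {"ax": 0, "ay": 0, "az": 0, "tx": -0.005, "ty": 0.01, "tz": 0.68, "jaw": 1},
    {"ax": 0, "ay": 0, "az": 0, "tx": -0.005, "ty": 0.01, "tz": 0.74, "jaw": 1},
    {"ax": 0, "ay": 0, "az": 0, "tx": -0.005, "ty": 0.01, "tz": 0.77, "jaw": 1},
    {"ax": 0, "ay": 0, "az": 0, "tx": -0.005, "ty": 0.01, "tz": 0.79, "jaw": 1},
    {"ax": 0, "ay": 0, "az": 0, "tx": -0.005, "ty": 0.01, "tz": 0.805, "jaw": 1},
    {"ax": 0, "ay": 0, "az": 0, "tx": -0.005, "ty": 0.01, "tz": 0.815, "jaw": 1},
    {"ax": 0, "ay": 0, "az": 0, "tx": -0.005, "ty": 0.01, "tz": 0.82, "jaw": 1}
  ]
}}

```text
t: 17.3
position: [0.3694, 0.2985, 0.0183]
orientation: [0.145, 0.989, 0.0, 0.0]
contact_force: [-0.8, -0.6, -1.2]
grip_width: 0.429
gripper_force: 50.6
```

{"method": "servo_tool", "body": {
  "rows": [
    {"ax": 0, "ay": 0, "az": 0, "tx": 0, "ty": 0, "tz": 0.005, "jaw": 1},
    {"ax": 0, "ay": 0, "az": 0, "tx": 0, "ty": 0, "tz": 0.01, "jaw": 1},
    {"ax": 0, "ay": 0, "az": 0, "tx": 0, "ty": 0, "tz": 0.01, "jaw": 1}
  ]
}}

```text
t: 17.55
position: [0.3692, 0.2985, 0.017]
orientation: [0.145, 0.989, 0.0, 0.0]
contact_force: [0.1, -0.4, -2.1]
grip_width: 0.429
gripper_force: 50.7
```

{"method": "servo_tool", "body": {
  "rows": [
    {"ax": 0, "ay": 0, "az": 0, "tx": 0, "ty": 0, "tz": 0.005, "jaw": 1},
    {"ax": 0, "ay": 0, "az": 0, "tx": 0, "ty": 0, "tz": 0.01, "jaw": 1},
    {"ax": 0, "ay": 0, "az": 0, "tx": 0, "ty": 0, "tz": 0.01, "jaw": 1}
  ]
}}

```text
t: 17.8
position: [0.3693, 0.2985, 0.0169]
orientation: [0.145, 0.989, 0.0, 0.0]
contact_force: [-3.5, -2.2, 8.3]
grip_width: 0.431
gripper_force: 51.6
```

{"method": "servo_tool", "body": {
  "rows": [
    {"ax": 0, "ay": 0, "az": 0, "tx": 0, "ty": 0, "tz": 0, "jaw": -1},
    {"ax": 0, "ay": 0, "az": 0, "tx": 0, "ty": 0, "tz": 0, "jaw": -1},
    {"ax": 0, "ay": 0, "az": 0, "tx": 0, "ty": 0, "tz": 0, "jaw": -1},
    {"ax": 0, "ay": 0, "az": 0, "tx": 0, "ty": 0, "tz": 0, "jaw": -1},
    {"ax": 0, "ay": 0, "az": 0, "tx": 0, "ty": 0, "tz": 0, "jaw": -1},
    {"ax": 0, "ay": 0, "az": 0, "tx": 0, "ty": 0, "tz": -0.1, "jaw": -1},
    {"ax": 0, "ay": 0, "az": 0, "tx": 0, "ty": 0, "tz": -0.3, "jaw": -1},
    {"ax": 0, "ay": 0, "az": 0, "tx": 0, "ty": 0, "tz": -0.6, "jaw": -1},
    {"ax": 0, "ay": 0, "az": 0, "tx": 0, "ty": 0, "tz": -1, "jaw": -1}
  ]
}}

```text
t: 18.55
position: [0.368, 0.2974, 0.1155]
orientation: [0.145, 0.989, -0.001, -0.001]
contact_force: [0.3, 1.1, -0.5]
grip_width: 1.002
gripper_force: 0.0
```

{"method": "servo_tool", "body": {
  "rows": [
    {"ax": 0, "ay": 0, "az": 0, "tx": -0.23, "ty": 0.24, "tz": -0.2, "jaw": -1},
    {"ax": 0, "ay": 0, "az": 0, "tx": -0.46, "ty": 0.48, "tz": -0.3, "jaw": -1},
    {"ax": 0, "ay": 0, "az": 0, "tx": -0.69, "ty": 0.725, "tz": -0.3, "jaw": -1}
  ]
}}

```text
t: 18.8
position: [0.4582, 0.3493, 0.1505]
orientation: [0.145, 0.989, 0.002, 0.002]
contact_force: [0.4, 0.3, 0.6]
grip_width: 1.001
gripper_force: 0.0
```

{"method": "servo_tool", "body": {
  "rows": [
    {"ax": 0, "ay": 0, "az": -0.019, "tx": -0.23, "ty": 0.24, "tz": 0, "jaw": -1},
    {"ax": 0, "ay": 0, "az": -0.038, "tx": -0.46, "ty": 0.48, "tz": 0, "jaw": -1},
    {"ax": 0, "ay": 0, "az": -0.057, "tx": -0.69, "ty": 0.725, "tz": 0, "jaw": -1},
    {"ax": 0, "ay": 0, "az": -0.076, "tx": -0.69, "ty": 0.725, "tz": 0, "jaw": -1},
    {"ax": 0, "ay": 0, "az": -0.095, "tx": -0.69, "ty": 0.725, "tz": 0, "jaw": -1},
    {"ax": 0, "ay": 0, "az": -0.117, "tx": -0.69, "ty": 0.725, "tz": 0, "jaw": -1},
    {"ax": 0, "ay": 0, "az": -0.117, "tx": -0.69, "ty": 0.725, "tz": 0, "jaw": -1},
    {"ax": 0, "ay": 0, "az": -0.117, "tx": -0.69, "ty": 0.725, "tz": 0, "jaw": -1}
  ]
}}

```text
t: 19.47
position: [0.543, 0.3975, 0.1462]
orientation: [-0.219, 0.976, 0.0, 0.0]
contact_force: [-0.4, 0.9, 0.1]
grip_width: 1.001
gripper_force: 0.0
```

```bash
python3 - <<'E'
from h import *
to(.542,.398,.011,115.4)
i=imaging.camera_info("wrist")
a=imaging.read_camera("wrist");b=imaging.read_camera("top")
print(project(i,[[.542,.398,.042]]))
cv2.imwrite("pics/w8.png",a)
cv2.imwrite("pics/m8.png",np.hstack([cv2.resize(a[60:420],(533,300)),cv2.resize(b[271:351,158:229],(266,300),interpolation=cv2.INTER_CUBIC)]))
E
```

```text
t19.5 pos [0.543  0.3975 0.1462] yaw 115.2 tilt [ 0.  0. -1.] w 1.001 | shift [0.007 0.009 1.352] az -0.0004 j6 0.19
[[320.28110669 237.27825332]]
```

View pics/m8.png

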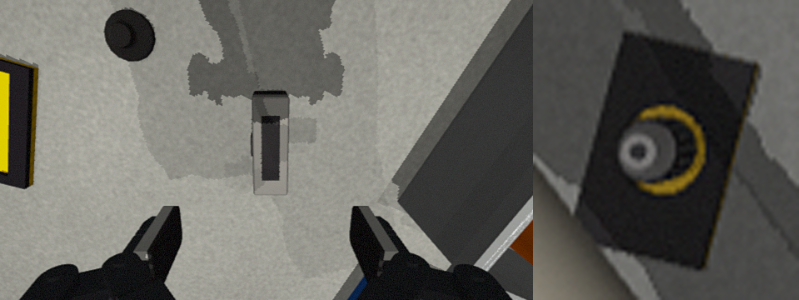

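The chuck stands in its ring with yellow around it. The bit case is square to the hand, lid centre at about (325,235).

```bash
python3 - <<'E'
from h import *
i=imaging.camera_info("wrist")
L=np.array([[253,97],[289,97],[289,194],[253,194]])*1.2+[0,60]
r=rect(i,L,.042);print(np.round(r,1))
to(r[0]/1000,r[1]/1000,.011)
E
```

```text
[540.7 401.7  89.9  33.5  25.2]
t19.6 pos [0.543  0.3975 0.1463] yaw 115.2 tilt [ 0.  0. -1.] w 1.005 | shift [0.003 0.048 1.353] az 0.0000 j6 0.19
```

{"method": "servo_tool", "body": {
  "rows": [
    {"ax": 0, "ay": 0, "az": 0, "tx": 0.005, "ty": 0.03, "tz": 0.3, "jaw": -1},
    {"ax": 0, "ay": 0, "az": 0, "tx": 0.005, "ty": 0.03, "tz": 0.6, "jaw": -1},
    {"ax": 0, "ay": 0, "az": 0, "tx": 0.005, "ty": 0.03, "tz": 0.8, "jaw": -1}
  ]
}}

```text
t: 19.82
position: [0.5406, 0.3996, 0.0638]
orientation: [-0.218, 0.976, -0.0, -0.001]
contact_force: [-0.5, -0.1, 0.4]
grip_width: 0.997
gripper_force: 0.0
```

{"method": "servo_tool", "body": {
  "rows": [
    {"ax": 0, "ay": 0, "az": 0, "tx": 0, "ty": 0, "tz": 0.2, "jaw": -1},
    {"ax": 0, "ay": 0, "az": 0, "tx": 0, "ty": 0, "tz": 0.4, "jaw": -1},
    {"ax": 0, "ay": 0, "az": 0, "tx": 0, "ty": 0, "tz": 0.51, "jaw": -1},
    {"ax": 0, "ay": 0, "az": 0, "tx": 0, "ty": 0, "tz": 0.545, "jaw": -1},
    {"ax": 0, "ay": 0, "az": 0, "tx": 0, "ty": 0, "tz": 0.545, "jaw": -1}
  ]
}}

```text
t: 20.23
position: [0.5409, 0.3997, 0.0109]
orientation: [-0.219, 0.976, -0.0, -0.0]
contact_force: [-0.1, -0.3, 0.8]
grip_width: 1.001
gripper_force: 0.0
```

{"method": "servo_tool", "body": {
  "rows": [
    {"ax": 0, "ay": 0, "az": 0, "tx": 0, "ty": 0, "tz": 0, "jaw": 1},
    {"ax": 0, "ay": 0, "az": 0, "tx": 0, "ty": 0, "tz": 0, "jaw": 1},
    {"ax": 0, "ay": 0, "az": 0, "tx": 0, "ty": 0, "tz": 0, "jaw": 1},
    {"ax": 0, "ay": 0, "az": 0, "tx": 0, "ty": 0, "tz": 0, "jaw": 1},
    {"ax": 0, "ay": 0, "az": 0, "tx": 0, "ty": 0, "tz": 0, "jaw": 1},
    {"ax": 0, "ay": 0, "az": 0, "tx": 0, "ty": 0, "tz": 0, "jaw": 1},
    {"ax": 0, "ay": 0, "az": 0, "tx": 0, "ty": 0, "tz": 0, "jaw": 1},
    {"ax": 0, "ay": 0, "az": 0, "tx": 0, "ty": 0, "tz": 0, "jaw": 1},
    {"ax": 0, "ay": 0, "az": 0, "tx": 0, "ty": 0, "tz": 0, "jaw": 1},
    {"ax": 0, "ay": 0, "az": 0, "tx": 0, "ty": 0, "tz": 0, "jaw": 1}
  ],
  "newtons": 50
}}

```text
t: 21.07
position: [0.5417, 0.4003, 0.0123]
orientation: [-0.22, 0.976, 0.0, 0.001]
contact_force: [0.5, 0.4, 5.1]
grip_width: 0.366
gripper_force: 51.3
```

```bash
python3 - <<'E'
from h import *
to(.6435,.142,.1,98.9)
E
```

```text
t21.1 pos [0.5417 0.4003 0.0123] yaw 115.4 tilt [ 0.001  0.001 -1.   ] w 0.366 | shift [ 0.187 -2.77  -0.878] az 0.0458 j6 0.19
```

{"method": "servo_tool", "body": {
  "rows": [
    {"ax": 0, "ay": 0, "az": 0, "tx": 0, "ty": 0, "tz": -0.1, "jaw": 1},
    {"ax": 0, "ay": 0, "az": 0, "tx": 0, "ty": 0, "tz": -0.3, "jaw": 1},
    {"ax": 0, "ay": 0, "az": 0, "tx": 0.01, "ty": -0.1, "tz": -0.55, "jaw": 1},
    {"ax": 0, "ay": 0, "az": 0, "tx": 0.02, "ty": -0.3, "tz": -0.75, "jaw": 1},
    {"ax": 0, "ay": 0, "az": 0, "tx": 0.03, "ty": -0.5, "tz": -0.85, "jaw": 1},
    {"ax": 0, "ay": 0, "az": 0, "tx": 0.05, "ty": -0.72, "tz": -0.9, "jaw": 1},
    {"ax": 0, "ay": 0, "az": 0, "tx": 0.062, "ty": -0.923, "tz": -0.9, "jaw": 1}
  ]
}}

```text
t: 21.65
position: [0.5759, 0.3132, 0.1034]
orientation: [-0.22, 0.976, 0.0, 0.001]
contact_force: [0.3, 0.4, -2.6]
grip_width: 0.366
gripper_force: 50.5
```

{"method": "servo_tool", "body": {
  "rows": [
    {"ax": 0, "ay": 0, "az": 0, "tx": 0.015, "ty": -0.23, "tz": 0, "jaw": 1},
    {"ax": 0, "ay": 0, "az": 0, "tx": 0.03, "ty": -0.46, "tz": 0, "jaw": 1},
    {"ax": 0, "ay": 0, "az": 0, "tx": 0.045, "ty": -0.69, "tz": 0, "jaw": 1},
    {"ax": 0, "ay": 0, "az": 0, "tx": 0.062, "ty": -0.923, "tz": 0, "jaw": 1}
  ]
}}

```text
t: 21.98
position: [0.6093, 0.2268, 0.1014]
orientation: [-0.22, 0.976, -0.0, -0.0]
contact_force: [0.5, 0.2, -1.9]
grip_width: 0.366
gripper_force: 50.5
```

{"method": "servo_tool", "body": {
  "rows": [
    {"ax": 0, "ay": 0, "az": 0.01, "tx": 0.015, "ty": -0.23, "tz": 0, "jaw": 1},
    {"ax": 0, "ay": 0, "az": 0.02, "tx": 0.03, "ty": -0.46, "tz": 0, "jaw": 1},
    {"ax": 0, "ay": 0, "az": 0.03, "tx": 0.045, "ty": -0.67, "tz": 0, "jaw": 1},
    {"ax": 0, "ay": 0, "az": 0.04, "tx": 0.057, "ty": -0.84, "tz": 0, "jaw": 1},
    {"ax": 0, "ay": 0, "az": 0.046, "tx": 0.062, "ty": -0.923, "tz": 0, "jaw": 1},
    {"ax": 0, "ay": 0, "az": 0.046, "tx": 0.062, "ty": -0.923, "tz": 0, "jaw": 1},
    {"ax": 0, "ay": 0, "az": 0.046, "tx": 0.062, "ty": -0.923, "tz": 0, "jaw": 1}
  ]
}}

```text
t: 22.57
position: [0.6431, 0.1416, 0.1013]
orientation: [-0.077, 0.997, 0.0, -0.0]
contact_force: [0.3, -0.4, -2.4]
grip_width: 0.364
gripper_force: 50.5
```

```bash
python3 - <<'E'
from h import *
to(.6435,.142,.018,98.9)
i=imaging.camera_info("wrist")
a=imaging.read_camera("wrist")
hsv=cv2.cvtColor(a,cv2.COLOR_BGR2HSV)
y=(hsv[...,0]>18)&(hsv[...,0]<36)&(hsv[...,1]>150)&(hsv[...,2]>90)
for c in blobs(y,500): print("Y",c.min(0),c.max(0),np.round(rect(i,c,.009),1))
cv2.imwrite("pics/w9.png",a)
E
```

```text
t22.6 pos [0.6431 0.1416 0.1013] yaw 98.9 tilt [-0.001  0.    -1.   ] w 0.364 | shift [-0.005  0.003  0.833] az -0.0001 j6 0.06
Y [288 168] [357 214] [606.2 138.2  45.9  31.1  98.9]
```

View pics/w9.png

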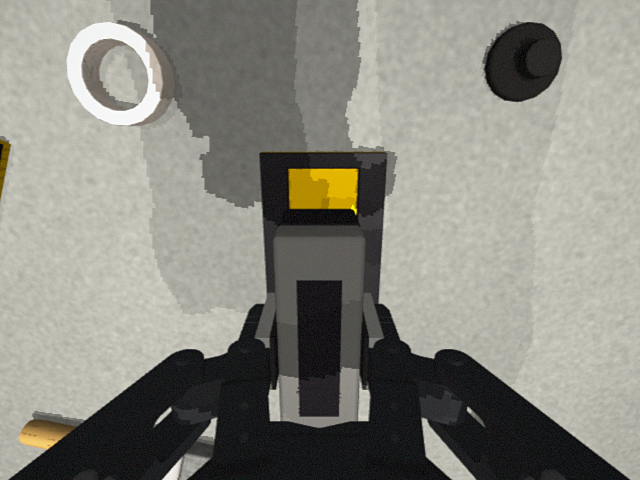

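The bit case hangs square over its insert, and the yellow seen at (322,190) is centred on it. Lowering it.

{"method": "servo_tool", "body": {
  "rows": [
    {"ax": 0, "ay": 0, "az": 0, "tx": -0.005, "ty": 0.01, "tz": 0.2, "jaw": 1},
    {"ax": 0, "ay": 0, "az": 0, "tx": -0.005, "ty": 0.01, "tz": 0.4, "jaw": 1},
    {"ax": 0, "ay": 0, "az": 0, "tx": -0.005, "ty": 0.01, "tz": 0.57, "jaw": 1},
    {"ax": 0, "ay": 0, "az": 0, "tx": -0.005, "ty": 0.01, "tz": 0.68, "jaw": 1},
    {"ax": 0, "ay": 0, "az": 0, "tx": -0.005, "ty": 0.01, "tz": 0.74, "jaw": 1},
    {"ax": 0, "ay": 0, "az": 0, "tx": -0.005, "ty": 0.01, "tz": 0.77, "jaw": 1},
    {"ax": 0, "ay": 0, "az": 0, "tx": -0.005, "ty": 0.01, "tz": 0.79, "jaw": 1},
    {"ax": 0, "ay": 0, "az": 0, "tx": -0.005, "ty": 0.01, "tz": 0.805, "jaw": 1},
    {"ax": 0, "ay": 0, "az": 0, "tx": -0.005, "ty": 0.01, "tz": 0.815, "jaw": 1},
    {"ax": 0, "ay": 0, "az": 0, "tx": -0.005, "ty": 0.01, "tz": 0.82, "jaw": 1}
  ]
}}

```text
t: 23.45
position: [0.6439, 0.143, 0.0199]
orientation: [-0.077, 0.997, 0.0, 0.0]
contact_force: [-0.5, 0.4, -2.5]
grip_width: 0.363
gripper_force: 50.5
```

{"method": "servo_tool", "body": {
  "rows": [
    {"ax": 0, "ay": 0, "az": 0, "tx": 0, "ty": 0, "tz": 0.005, "jaw": 1},
    {"ax": 0, "ay": 0, "az": 0, "tx": 0, "ty": 0, "tz": 0.01, "jaw": 1},
    {"ax": 0, "ay": 0, "az": 0, "tx": 0, "ty": 0, "tz": 0.01, "jaw": 1}
  ]
}}

```text
t: 23.7
position: [0.6437, 0.1429, 0.0184]
orientation: [-0.077, 0.997, 0.0, 0.0]
contact_force: [0.1, 0.3, -1.2]
grip_width: 0.369
gripper_force: 50.5
```

{"method": "servo_tool", "body": {
  "rows": [
    {"ax": 0, "ay": 0, "az": 0, "tx": 0, "ty": 0, "tz": 0.005, "jaw": 1},
    {"ax": 0, "ay": 0, "az": 0, "tx": 0, "ty": 0, "tz": 0.01, "jaw": 1},
    {"ax": 0, "ay": 0, "az": 0, "tx": 0, "ty": 0, "tz": 0.01, "jaw": 1}
  ]
}}

```text
t: 23.95
position: [0.6437, 0.1429, 0.0183]
orientation: [-0.077, 0.997, 0.0, 0.0]
contact_force: [-2.2, -0.6, 5.3]
grip_width: 0.367
gripper_force: 51.5
```

{"method": "servo_tool", "body": {
  "rows": [
    {"ax": 0, "ay": 0, "az": 0, "tx": 0, "ty": 0, "tz": 0, "jaw": -1},
    {"ax": 0, "ay": 0, "az": 0, "tx": 0, "ty": 0, "tz": 0, "jaw": -1},
    {"ax": 0, "ay": 0, "az": 0, "tx": 0, "ty": 0, "tz": 0, "jaw": -1},
    {"ax": 0, "ay": 0, "az": 0, "tx": 0, "ty": 0, "tz": 0, "jaw": -1},
    {"ax": 0, "ay": 0, "az": 0, "tx": 0, "ty": 0, "tz": 0, "jaw": -1},
    {"ax": 0, "ay": 0, "az": 0, "tx": 0, "ty": 0, "tz": -0.1, "jaw": -1},
    {"ax": 0, "ay": 0, "az": 0, "tx": 0, "ty": 0, "tz": -0.3, "jaw": -1},
    {"ax": 0, "ay": 0, "az": 0, "tx": 0, "ty": 0, "tz": -0.6, "jaw": -1},
    {"ax": 0, "ay": 0, "az": 0, "tx": 0, "ty": 0, "tz": -1, "jaw": -1}
  ]
}}

```text
t: 24.7
position: [0.6422, 0.1426, 0.1164]
orientation: [-0.077, 0.997, -0.0, -0.002]
contact_force: [0.5, 0.4, 1.2]
grip_width: 0.997
gripper_force: 0.0
```

{"method": "servo_tool", "body": {
  "rows": [
    {"ax": 0, "ay": 0, "az": 0, "tx": 0.3, "ty": 0, "tz": -0.3, "jaw": -1},
    {"ax": 0, "ay": 0, "az": 0, "tx": 0.6, "ty": 0, "tz": -0.5, "jaw": -1},
    {"ax": 0, "ay": 0, "az": 0, "tx": 1, "ty": 0, "tz": -0.5, "jaw": -1}
  ]
}}

```text
t: 24.95
position: [0.5463, 0.1279, 0.1726]
orientation: [-0.077, 0.997, 0.001, 0.004]
contact_force: [0.4, -0.7, 1.4]
grip_width: 0.996
gripper_force: 0.0
```

{"method": "servo_tool", "body": {
  "rows": [
    {"ax": 0, "ay": 0, "az": 0, "tx": 0.3, "ty": 0, "tz": 0, "jaw": -1},
    {"ax": 0, "ay": 0, "az": 0, "tx": 0.6, "ty": 0, "tz": 0, "jaw": -1},
    {"ax": 0, "ay": 0, "az": 0, "tx": 1, "ty": 0, "tz": 0, "jaw": -1},
    {"ax": 0, "ay": 0, "az": 0, "tx": 1, "ty": 0, "tz": 0, "jaw": -1},
    {"ax": 0, "ay": 0, "az": 0, "tx": 1, "ty": 0, "tz": 0, "jaw": -1}
  ]
}}

```text
t: 25.37
position: [0.4447, 0.112, 0.1688]
orientation: [-0.077, 0.997, 0.0, 0.001]
contact_force: [1.0, -0.2, 0.3]
grip_width: 0.999
gripper_force: 0.0
```

```bash
python3 - <<'E'
from h import *
b=imaging.read_camera("top")
t=[cv2.resize(b[y-30:y+30,x-40:x+40],(400,300),interpolation=cv2.INTER_CUBIC) for x,y in((261,188),(380,180),(503,236),(193,311))]
cv2.imwrite("pics/m9.png",np.vstack([np.hstack(t[:2]),np.hstack(t[2:])]))
E
```

```text
(no output)
```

View pics/m9.png

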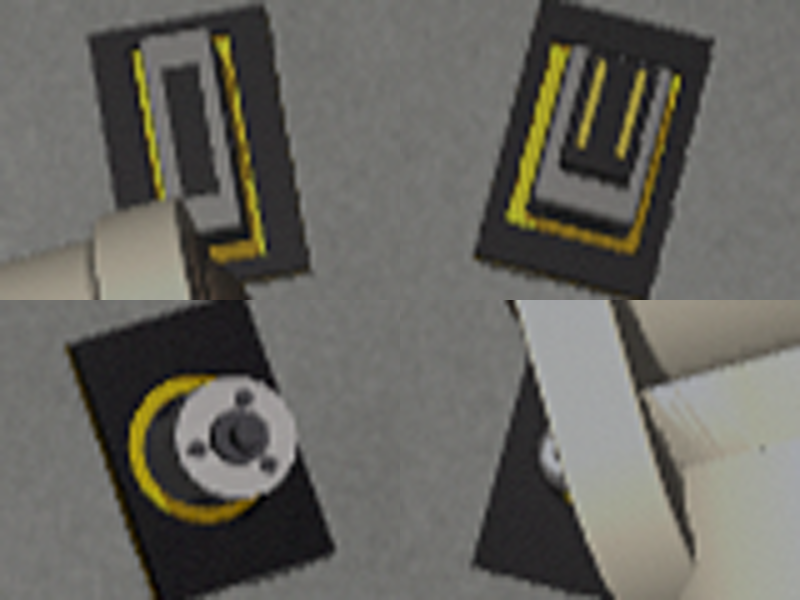

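Bit case, battery and hole saw all sit inside their cut-outs with yellow round them. The chuck, partly hidden by the arm here, was confirmed seated in the earlier view.

```bash
python3 -c "
from rig import ticket
print(ticket.close_job())"
```

```text
the job is handed in; nothing more can be done
None
```

I placed all four parts (battery, hole saw, chuck, bit case) upright in their matching cut-outs and handed the job in at about 25 s. In the last picture the arm hid most of the chuck, so I judged its seating from a view taken just after I placed it.

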